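# Crank the tipping tray into the red bin

## Robot

A 7-joint arm with a two-finger parallel gripper is mounted at the origin on the work surface. World frame = base frame: x ahead of the robot, y to its left, z up, the work surface at z = 0. Lengths are in m, angles in degrees, forces in N, time in s.
With the tool pointing down it reaches from about 0.4 to 0.85 m from the base axis. Payload 4.5 kg.
Tool frame: the origin (TCP) lies on the mounting face of the last link; the fingertips stand 166 mm ahead of it and the grasp point (between the pads) lies 147 mm ahead of it; z points along the fingers, y is the line along which they close (so a half turn about z gives the same grasp; the last joint's range is limited). The gripper opens to 88 mm and grips with 3 to 60 N. Pads are 18 mm wide; open, the fingers measure 123 mm over their backs; the gripper's body (75 mm by 187 mm) begins 45 mm behind the grasp point.
Start: joints at [73.213, 39.483, -11.15, 89.685, 9.013, 51.709, -12.324], TCP at [0.201, -0.592, 0.405] pointing down, gripper open.
Joint ranges: [-172.22, 172.22], [-26.19, 119.32], [-84.43, 86.54], [7.71, 146.69], [-57.33, 237.33], [2.42, 119.75], [-152.13, 152.13]. Speed limits (degrees/s): [147.25, 147.25, 180, 180, 180, 180, 180].

## Interface

Orientations are given as [roll, pitch, yaw] about the fixed x, y, z axes, in that order (R = Rz(yaw) Ry(pitch) Rx(roll)).
In Python, from station import * gives the robot as it stands.
- The arm moves only by the tool send_rows, never from a script. Its argument "plan" is a list of rows, each a list of 7 numbers: the opening, from 0 (shut) to 1 (fully open), then the shift along the tool's x, y, z in mm, then the turn, a rotation vector about the tool's x, y, z in rad. A call has 1 to 20 rows; each row shifts and turns the commanded pose from where the row before left it, along the tool's axes as they then stand; what a row does not reach is not made up. A row lasts 1/10 s, in which the tool goes at most 50 mm and 8.59 degrees, less where a joint would pass 70% of its speed; a pose out of reach is approached as far as the arm can. A call is refused whole if a number of a shift passes 50 or a number of a turn 0.15, either way. A call with a gripper value outside its range is refused whole. The fingers move at their own pace and stop on an object; "grip_force" is the grip in N (left out, the last holds). Time passes only in rows, so rows that do not move let the fingers close. It gives the time, the measured TCP pose, the force, the opening and the grip force at its end, in the units of the state.
- get_state(): the state, without advancing time (a new reading comes with each control period).
- grab_frame(name): name is "side" or "top"; returns a dict with "frame" (384x512x3 uint8, red, green, blue), "K" (3x3 intrinsics, pixels), "D" ([k1, k2, p1, p2, k3] as OpenCV has them; the pictures are not rectified), "rvec" (rotation vector, rad) and "tvec" (3), from world to camera coordinates, as OpenCV has them. Camera axes: x right, y down, z forward; pixel columns grow to the right and rows downward; lengths in m; the calibration is good to about 2 mm. A picture is of the moment at which its call begins. There is no depth.
- hand_in(): hands the job in; it is judged then, once.
The state is a dict: "time_s": time; "joint_positions": joint angles; "qd": joint speeds; "joint_efforts": joint torques, N m; "tcp_pos": TCP position; "eef_rot": TCP orientation; "force": force on the tool from outside, world axes, zero at the start; "moment": the same for the moment, N m; "finger_gap": finger opening in m; "gripper_force": force on a finger pad.
Only numpy, scipy, OpenCV 4.12 (cv2) and the standard library are available. Lean on these libraries where they do the work, as an engineer would, in place of code of your own. Each camera call takes 0.05 s, during which the arm holds its last target. There are 200 camera calls.

## Task

Empty the bushings from the tipping tray into the red bin, working it only by its handwheel: crank the wheel the way that tips the tray towards the red bin, grasp after grasp, until all four bushings have slid into the bin, then crank back until the tray is level again. Let go of the wheel at the end; do not touch the tray or the bushings yourself, and leave the bins, the tee, the jar, the wrench and the tape measure where they are.

Things in the scene. Friction and masses are not known exactly. Their poses are not given: they have to be found in the camera images.
- stand: grey and green tipping stand, fixed to the bench. Origin on the bench under the tray's centre; z up; y runs along the tray's pivot, x along the way the tray tips. Two uprights 55 mm wide at y = +-108 mm reach 225 mm up; the green gear housing is on the -y side and carries the handwheel.
- wheel_mid (a point): handwheel's centre in its rim's plane (stand frame: 0, -225, 190 mm). z: the wheel's axis, out of its face, leaning 35 degrees from vertical towards the stand's -y; x and y turn with the wheel (x along the stand's x at joint 0). The black rim is a round bar 14 mm thick on a circle of radius 55 mm in the xy plane. The hub is 30 mm across, its top 12 mm below that plane.
- wheel_dot (a point): red dot on top of the handwheel's rim, over one of its three round spokes, 10 mm thick and 120 degrees apart, at 30, 150 and 270 degrees from wheel_mid's x towards its y (dot at 30). They slope from the rim down to the hub; fingers fit between them. The dot turns with the wheel.
- handwheel (a joint): turn of the handwheel in rad, 0 with the tray level, positive anticlockwise seen facing the wheel; range -3.9 to 3.9; stiff (about 0.25 N m) and stays where it is left. Tray angle = handwheel / 5.
- tray (a joint): tilt of the tray in rad, 0 level; positive lowers its edge on the stand's +x side, negative the edge on the -x side. Driven by the handwheel.
- tray_mid (a point): middle of the sheet metal tray's upper face, on its pivot, 210 mm above the bench. The tray is 210 mm along x, 188 mm along y, with 30 mm walls along its y sides only and open ends at +x and -x.
- red_bin: red plastic picking bin on one side (+x or -x) of the stand, empty, 160 x 230 x 100 mm, walls 4 mm, low front (55 mm) towards -y; origin at the centre of its underside. Stands under one open end of the tray.
- blue_bin: blue picking bin of the same size, under the tray's other open end, with a few nipples in it; it must get none of the bushings.
- bushing0: galvanised hexagon bushing, hexagon 39 mm across flats and 12 mm thick with a threaded body 29 mm across on top, 30 mm tall in all, origin at the underside's centre; starts on the tray
- bushing1: galvanised hexagon bushing, hexagon 39 mm across flats and 12 mm thick with a threaded body 29 mm across on top, 30 mm tall in all, origin at the underside's centre; starts on the tray
- bushing2: galvanised hexagon bushing, hexagon 39 mm across flats and 12 mm thick with a threaded body 29 mm across on top, 30 mm tall in all, origin at the underside's centre; starts on the tray
- bushing3: galvanised hexagon bushing, hexagon 39 mm across flats and 12 mm thick with a threaded body 29 mm across on top, 30 mm tall in all, origin at the underside's centre; starts on the tray
- tee: galvanised pipe tee lying near the tipper, 74 x 65 x 42 mm, origin under its centre; a bystander
- paste_jar: small jar with a yellow cap, 60 mm across and 65 mm tall, near the tipper, origin at its underside's centre; a bystander
- wrench: steel wrench lying on the bench, about 200 mm long; a bystander
- tape_measure: yellow tape measure, 76 x 35 x 65 mm; a bystander

How it is judged (in metres and radians):
On the way:
1. all four bushings lie in the red bin while the tray is still tipped (more than 0.15 rad) (x of bushing0 in the frame of red_bin between -0.08 and 0.08 m and y of bushing0 in the frame of red_bin between -0.115 and 0.115 m and z of bushing0 in the frame of red_bin between -0.01 and 0.085 m and x of bushing1 in the frame of red_bin between -0.08 and 0.08 m and y of bushing1 in the frame of red_bin between -0.115 and 0.115 m and z of bushing1 in the frame of red_bin between -0.01 and 0.085 m and x of bushing2 in the frame of red_bin between -0.08 and 0.08 m and y of bushing2 in the frame of red_bin between -0.115 and 0.115 m and z of bushing2 in the frame of red_bin between -0.01 and 0.085 m and x of bushing3 in the frame of red_bin between -0.08 and 0.08 m and y of bushing3 in the frame of red_bin between -0.115 and 0.115 m and z of bushing3 in the frame of red_bin between -0.01 and 0.085 m and (value of joint tray above 0.15 rad or value of joint tray below -0.15 rad)), for 0.2 s.
At the end, for the whole second after the job is handed in: All four bushings lie at rest inside the red bin (origins within its outline and less than 85 mm above its underside), the tray is level within 0.06 rad (about 3.4 degrees; 0.3 rad at the wheel), and the wheel stands still (x of bushing0 in the frame of red_bin between -0.08 and 0.08 m and y of bushing0 in the frame of red_bin between -0.115 and 0.115 m and z of bushing0 in the frame of red_bin between -0.01 and 0.085 m and x of bushing1 in the frame of red_bin between -0.08 and 0.08 m and y of bushing1 in the frame of red_bin between -0.115 and 0.115 m and z of bushing1 in the frame of red_bin between -0.01 and 0.085 m and x of bushing2 in the frame of red_bin between -0.08 and 0.08 m and y of bushing2 in the frame of red_bin between -0.115 and 0.115 m and z of bushing2 in the frame of red_bin between -0.01 and 0.085 m and x of bushing3 in the frame of red_bin between -0.08 and 0.08 m and y of bushing3 in the frame of red_bin between -0.115 and 0.115 m and z of bushing3 in the frame of red_bin between -0.01 and 0.085 m and value of joint tray between -0.06 and 0.06 rad and velocity of joint handwheel between -0.05 and 0.05 rad/s and linear speed of each of bushing0, bushing1, bushing2, bushing3 below 0.03 m/s); the robot touches nothing.
It fails at once if the robot touches the tray or a bushing (more than 1 N) (contact force between any of the fingers, the arm and tray above 1 N or contact force between any of the fingers, the arm and bushing0 above 1 N or contact force between any of the fingers, the arm and bushing1 above 1 N or contact force between any of the fingers, the arm and bushing2 above 1 N or contact force between any of the fingers, the arm and bushing3 above 1 N).
It fails at once if a bin or a listed bystander is moved more than 40 mm (distance of any of red_bin, blue_bin, tee, paste_jar, wrench, tape_measure from where it was at the start of the episode above 0.04 m).
It also fails if it takes over 70 s, if anything falls off the work surface, if the arm or the gripper's body presses on something with over 40 N, if the wrist force passes 120 N, or if a joint passes its speed limit or range.

## Working session

There is one attempt and no reset: what is moved stays moved. The work goes in short steps, Python scripts to look and compute and a tool call to move; the robot and the scene stay as the last step left them, time stands still between calls to the robot, and variables do not carry over. Pictures are saved under pics/ and viewed, at most 10 in all, crops included, and the job is handed in when it is done.

Besides the shell and the picture viewer there is one more tool, called after "Call:" in YAML: its name, and indented under it one key for each argument. send_rows: Moves the arm, as the interface text tells. Its arguments: {"type":"object","properties":{"plan":{"type":"array"},"grip_force":{"type":"number"}},"required":["plan"]}

```bash
ls; mkdir -p pics; python3 - <<'E'
from station import *
import cv2
s=get_state();print(s)
for n in("side","top"):
    f=grab_frame(n);cv2.imwrite(f"pics/{n}0.png",f["frame"][:,:,::-1])
    R=cv2.Rodrigues(f["rvec"])[0];print(n,-R.T@f["tvec"].ravel(),R[2],f["K"],f["D"])
E
```

```text
pics
{'time_s': 0.0, 'joint_positions': array([ 73.21012755,  39.5333958 , -11.14641407,  89.74545548,
         9.01159221,  51.70862325, -12.32612946]), 'qd': array([-0.13906533, -0.07434617, -0.06115336, -0.06157558, -0.02741952,
        0.10785746, -0.05667184]), 'joint_efforts': array([ 1.31958059e-04, -5.27563548e+01, -1.26680341e+00, -1.53425771e+01,
       -5.26506139e-02,  6.45919194e-03,  1.07069495e-04]), 'tcp_pos': array([ 0.20053781, -0.59160355,  0.40390542]), 'eef_rot': array([-1.79894539e+02,  5.77206776e-03,  1.87301528e+01]), 'force': array([ 0.3795133 ,  0.45257209, -1.02801041]), 'moment': array([-0.06349125,  0.05670212,  0.04103308]), 'gripper_force': 0.0, 'finger_gap': 0.08837003672518852}
side [0.48854808 0.65048792 0.71461891] [ 0.13624944 -0.79204011 -0.59507021] [[396.32718669   0.         256.85669789]
 [  0.         396.32718669 190.45764639]
 [  0.           0.           1.        ]] [-0.12188793  0.          0.          0.          0.        ]
top [ 0.43299963 -0.08995641  1.18352382] [ 0.17342541 -0.02543063 -0.98451862] [[456.29286206   0.         250.32488173]
 [  0.         456.29286206 186.79201092]
 [  0.           0.           1.        ]] [-0.12916346  0.          0.          0.          0.        ]
```

View pics/top0.png

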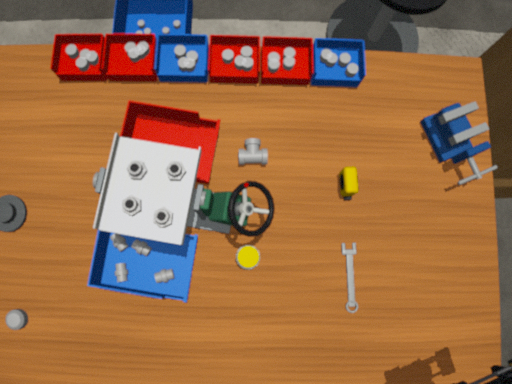

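View pics/side0.png

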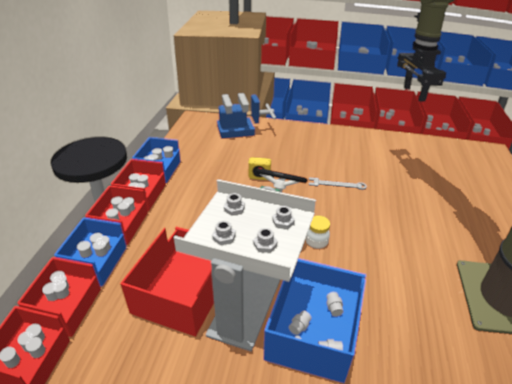

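Top view: wheel rim centred about (251,208), tray about (151,190), red bin above it (170,135), blue bin below (145,265), jar (248,257), tee (253,152). Now measure.

```bash
cat > h.py <<'E'
from station import *
import cv2, numpy as np
def ray(f,uv,z):
    uv=np.array(uv,float).reshape(-1,1,2)
    p=cv2.undistortPoints(uv,f["K"],f["D"]).reshape(-1,2)
    R=cv2.Rodrigues(f["rvec"])[0];C=-R.T@np.ravel(f["tvec"])
    d=np.c_[p,np.ones(len(p))]@R
    return C+d*((z-C[2])/d[:,2])[:,None]
def proj(f,P):
    return cv2.projectPoints(np.array(P,float).reshape(-1,3),f["rvec"],f["tvec"],f["K"],f["D"])[0].reshape(-1,2)
E
python3 - <<'E'
from h import *
f=grab_frame("top");im=f["frame"].astype(int);r,g,b=im[...,0],im[...,1],im[...,2]
reg=np.zeros(r.shape,bool);reg[170:245,222:280]=1
m=(reg&(im.max(2)<45)).astype(np.uint8)
c=max(cv2.findContours(m,0,cv2.CHAIN_APPROX_NONE)[0],key=len)
e=cv2.fitEllipse(c);print("rim",e,ray(f,e[0],.19))
d=reg&(r>120)&(g<70)&(b<70);ys,xs=np.nonzero(d);print("dot",xs.mean(),ys.mean(),len(xs),ray(f,[xs.mean(),ys.mean()],.195))
w=(im.min(2)>140);w[:, :85]=0;w[:,205:]=0;w[:125]=0;w[250:]=0
c=max(cv2.findContours(w.astype(np.uint8),0,2)[0],key=cv2.contourArea)
q=cv2.minAreaRect(c);bp=cv2.boxPoints(q);print("tray",q,bp);ap=cv2.approxPolyDP(c,5,True)[:,0];print(ap.tolist(),ray(f,ap,.21),ray(f,q[0],.21))
print("bushing",ray(f,[[138,169],[176,169],[130,206],[162,217]],.24))
gm=(g>r+25)&(g>b+10)&(np.arange(512)>180)&(np.arange(512)<260);ys,xs=np.nonzero(gm);print("green",xs.min(),xs.max(),ys.min(),ys.max(),ray(f,[xs.mean(),ys.mean()],.2))
print("jar",ray(f,(248,257),.065),"tee",ray(f,(253,152),.03))
cv2.imwrite("pics/wheel.png",cv2.resize(f["frame"][100:270,80:290,::-1],None,fx=3.5,fy=3.5,interpolation=cv2.INTER_CUBIC))
E
```

```text
rim ((250.4703826904297, 208.83004760742188), (41.993797302246094, 49.540557861328125), 6.788212776184082) [[ 0.55894011 -0.11674486  0.19      ]]
dot 245.73684210526315 184.26315789473685 19 [[ 0.61256673 -0.10529272  0.195     ]]
tray ((148.40760803222656, 191.50149536132812), (84.77252960205078, 107.29850769042969), 11.16487979888916) [[ 96.43529 235.928  ]
 [117.21181 130.66023]
 [200.37993 147.075  ]
 [179.60341 252.34276]]
[[120, 137], [98, 228], [113, 232], [112, 239], [121, 233], [180, 244], [200, 147]] [[ 0.71042518  0.17593479  0.21      ]
 [ 0.50767801  0.21043659  0.21      ]
 [ 0.49998612  0.17716065  0.21      ]
 [ 0.4849872   0.17843357  0.21      ]
 [ 0.49830812  0.15967742  0.21      ]
 [ 0.478061    0.03211588  0.21      ]
 [ 0.69095639 -0.00294005  0.21      ]] [[0.58941245 0.10524193 0.21      ]]
bushing [[0.6323336  0.12412507 0.24      ]
 [0.63398784 0.04333757 0.24      ]
 [0.55308564 0.13634117 0.24      ]
 [0.53160999 0.06800796 0.24      ]]
green 200 249 189 224 [[ 0.56313974 -0.04720107  0.2       ]]
jar [[ 0.45662299 -0.11604059  0.065     ]] tee [[ 0.72835656 -0.1252118   0.03      ]]
```

View pics/wheel.png

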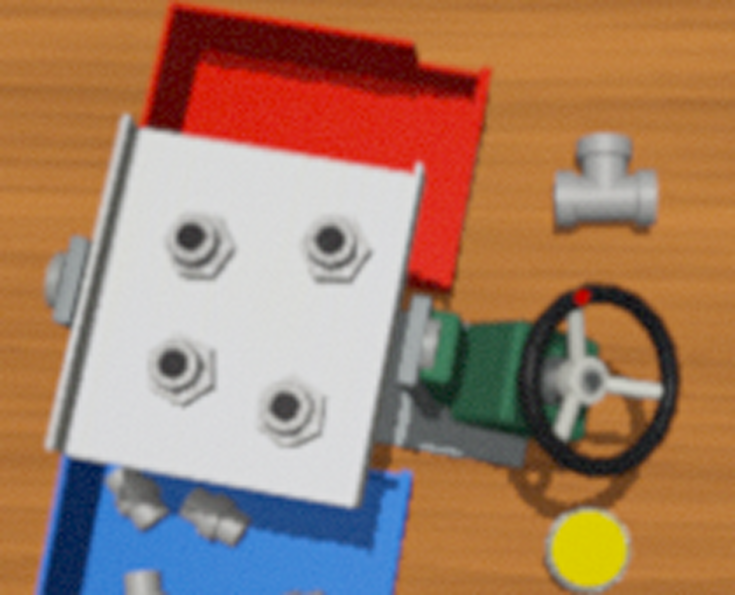

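The crop shows joint ≈0 (dot at image-up, spokes as described). Red bin is on stand +x, so the wheel must go anticlockwise. I'll refine the rim centre and compute a rim grasp at θ=210° (between spokes).

```bash
cat >> h.py <<'E'
from scipy.spatial.transform import Rotation as Ro
YAW=-9.0; W=np.array([.559,-.117,.19])
def wf(yaw=None):
    c=np.radians(YAW if yaw is None else yaw);xs=np.array([np.cos(c),np.sin(c),0]);ys=np.array([-np.sin(c),np.cos(c),0])
    t=np.radians(35);a=np.cos(t)*np.array([0,0,1])-np.sin(t)*ys
    return xs,np.cross(a,xs),a
def goal(th,out,w=None):
    "TCP rotation, position for the rim grasp at angle th, grasp point 'out' m above the rim plane"
    wx,wy,a=wf();r=np.cos(np.radians(th))*wx+np.sin(np.radians(th))*wy
    R=np.c_[np.cross(r,-a),r,-a]
    return R,(W if w is None else w)+.055*r+(.147+out)*a
def rel(th,out):
    s=get_state();R0=Ro.from_euler("xyz",s["eef_rot"],degrees=True).as_matrix()
    R,p=goal(th,out)
    print("q",np.round(s["joint_positions"],1),"rotvec(tool)",np.round(Ro.from_matrix(R0.T@R).as_rotvec(),4),"shift in goal axes mm",np.round(R.T@(p-s["tcp_pos"])*1e3,1),"in tool",np.round(R0.T@(p-s["tcp_pos"])*1e3,1),"p",p)
E
python3 - <<'E'
from h import *
f=grab_frame("top");im=f["frame"].astype(int)
for t in(50,65,80):
    m=(im.max(2)<t).astype(np.uint8);m[:170]=0;m[245:]=0;m[:,:226]=0;m[:,278:]=0
    c=max(cv2.findContours(m,0,cv2.CHAIN_APPROX_NONE)[0],key=len);c=cv2.convexHull(c)
    e=cv2.fitEllipse(c);print(t,len(c),e,ray(f,e[0],.19))
wx,wy,a=wf();t=np.linspace(0,2*np.pi,60)
P=W+.062*(np.outer(np.cos(t),wx)+np.outer(np.sin(t),wy));print("expected",cv2.fitEllipse(proj(f,P).astype(np.float32)))
print("dot expected",proj(f,W+.055*(wx*.866+wy*.5)+.007*a))
rel(210,.08);print(a)
E
```

```text
50 18 ((249.7288360595703, 209.03482055664062), (46.99223327636719, 54.29920196533203), 23.89690589904785) [[ 0.55845508 -0.11512537  0.19      ]]
65 26 ((249.3384552001953, 209.08157348632812), (47.43214797973633, 53.94675827026367), 15.167816162109375) [[ 0.55833463 -0.11427069  0.19      ]]
80 23 ((249.35833740234375, 209.3332061767578), (47.58022689819336, 55.16409683227539), 13.017748832702637) [[ 0.55777969 -0.11432362  0.19      ]]
expected ((249.7549591064453, 208.86106872558594), (45.737030029296875, 56.565975189208984), 179.77896118164062)
dot expected [[246.25361152 184.55991234]]
q [ 73.2  39.5 -11.1  89.7   9.   51.7 -12.3] rotvec(tool) [ 0.6457 -0.1862  1.4792] shift in goal axes mm [-126.1 -340.8  249.6] in tool [ 378.7 -221.5   44.3] p [ 0.48806302 -0.260397    0.36017416]
[-0.08972712 -0.56651476  0.81915204]
```

Call:
send_rows:
  plan:
    - [0.4,0,0,0,0.0497,-0.0143,0.1138]
    - [0.4,0,0,0,0.0497,-0.0143,0.1138]
    - [0.4,0,0,0,0.0497,-0.0143,0.1138]
    - [0.4,0,0,0,0.0497,-0.0143,0.1138]
    - [0.4,0,0,0,0.0497,-0.0143,0.1138]
    - [0.4,0,0,0,0.0497,-0.0143,0.1138]
    - [0.4,0,0,0,0.0497,-0.0143,0.1138]
    - [0.4,0,0,0,0.0497,-0.0143,0.1138]
    - [0.4,0,0,0,0.0497,-0.0143,0.1138]
    - [0.4,0,0,0,0.0497,-0.0143,0.1138]
    - [0.4,0,0,0,0.0497,-0.0143,0.1138]
    - [0.4,0,0,0,0.0497,-0.0143,0.1138]
    - [0.4,0,0,0,0.0497,-0.0143,0.1138]
  grip_force: 40

```text
time_s: 1.5
tcp_pos: [0.2008, -0.5919, 0.4044]
eef_rot: [-160.7, 29.9, -64.1]
force: [0.3, -0.3, -0.1]
finger_gap: 0.0351
gripper_force: 0.0
```

```bash
python3 -c "
from h import *
rel(210,.08);rel(210,.0)"
```

```text
q [ 66.7  48.3   9.2  75.7 -20.5  89.8 -78.2] rotvec(tool) [-0.0023  0.0002 -0.0042] shift in goal axes mm [-126.3 -340.6  249.8] in tool [-127.6 -339.5  250.6] p [ 0.48806302 -0.260397    0.36017416]
q [ 66.7  48.3   9.2  75.7 -20.5  89.8 -78.2] rotvec(tool) [-0.0023  0.0002 -0.0042] shift in goal axes mm [-126.3 -340.6  329.8] in tool [-127.6 -339.3  330.6] p [ 0.49524119 -0.21507582  0.294642  ]
```

Call:
send_rows:
  plan:
    - [0.4,-10.6,-28.3,20.9,0,0,0]
    - [0.4,-10.6,-28.3,20.9,0,0,0]
    - [0.4,-10.6,-28.3,20.9,0,0,0]
    - [0.4,-10.6,-28.3,20.9,0,0,0]
    - [0.4,-10.6,-28.3,20.9,0,0,0]
    - [0.4,-10.6,-28.3,20.9,0,0,0]
    - [0.4,-10.6,-28.3,20.9,0,0,0]
    - [0.4,-10.6,-28.3,20.9,0,0,0]
    - [0.4,-10.6,-28.3,20.9,0,0,0]
    - [0.4,-10.6,-28.3,20.9,0,0,0]
    - [0.4,-10.6,-28.3,20.9,0,0,0]
    - [0.4,-10.6,-28.3,20.9,0,0,0]
    - [0.4,0,0,0,0,0,0]

```text
time_s: 2.8
tcp_pos: [0.49, -0.254, 0.3597]
eef_rot: [-160.4, 29.9, -63.2]
force: [0.8, 0.2, 0.2]
finger_gap: 0.0354
gripper_force: 0.0
```

```bash
python3 - <<'E'
from h import *
rel(210,.08);rel(210,.003)
f=grab_frame("top");cv2.imwrite("pics/appr.png",cv2.resize(f["frame"][100:330,80:400,::-1],None,fx=2.4,fy=2.4))
E
```

```text
q [  31.3   42.1    0.3  100.6  -38.6   59.2 -100.2] rotvec(tool) [0.0005 0.0056 0.0086] shift in goal axes mm [ 4.   3.4 -4.2] in tool [ 3.9  3.4 -4.2] p [ 0.48806302 -0.260397    0.36017416]
q [  31.3   42.1    0.3  100.6  -38.6   59.2 -100.2] rotvec(tool) [0.0005 0.0056 0.0086] shift in goal axes mm [ 4.   3.4 72.8] in tool [ 4.3  3.4 72.8] p [ 0.49497201 -0.21677536  0.29709945]
```

View pics/appr.png

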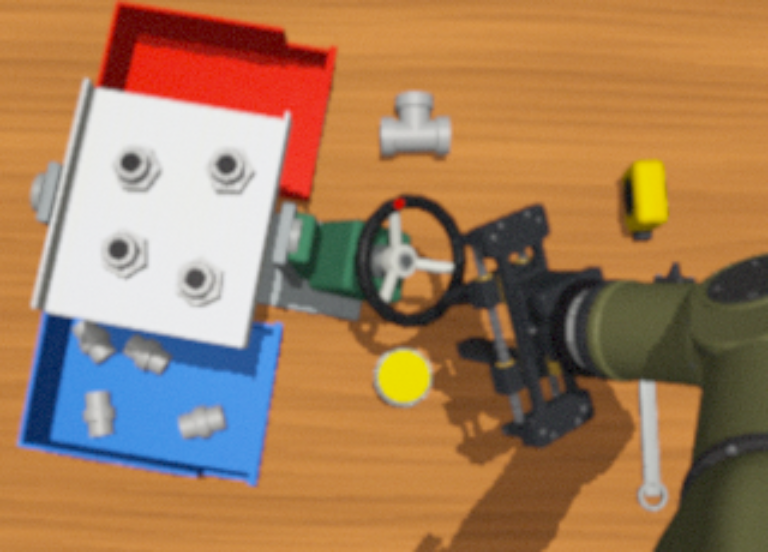

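The picture shows the gripper lined up right of the wheel (rim centre ≈(411,260)), fingers along the radial line, clear of everything. Correct sideways and go in.

Call:
send_rows:
  plan:
    - [0.4,4,3.4,0,0,0.0056,0.0086]
    - [0.4,0,0,15,0,0,0]
    - [0.4,0,0,15,0,0,0]
    - [0.4,0,0,10,0,0,0]
    - [0.4,0,0,0,0,0,0]
    - [0.4,0,0,0,0,0,0]

```text
time_s: 3.45
tcp_pos: [0.4886, -0.2422, 0.324]
eef_rot: [-161.1, 29.5, -64.6]
force: [-0.1, -0.2, -1.2]
finger_gap: 0.0352
gripper_force: 0.0
```

```bash
python3 -c "
from h import *
rel(210,.002)"
```

```text
q [ 30.8  44.5  -0.5 103.7 -40.8  53.5 -98.2] rotvec(tool) [-0.0007 -0.0078 -0.0098] shift in goal axes mm [-4. -5. 38.] in tool [-4.3 -4.9 38. ] p [ 0.49506173 -0.21620885  0.2962803 ]
```

Call:
send_rows:
  plan:
    - [0.4,-4,-4.6,0,0,-0.0078,-0.0098]
    - [0.4,0,0,0,0,0,0]
    - [0.4,0,0,0,0,0,0]
    - [0.4,0,0,0,0,0,0]

```text
time_s: 3.85
tcp_pos: [0.4917, -0.2369, 0.3274]
eef_rot: [-160.6, 29.8, -63.7]
force: [0.4, -0.0, 1.1]
finger_gap: 0.035
gripper_force: 0.0
```

```bash
python3 -c "
from h import *
rel(210,.002)"
```

```text
q [ 30.4  44.3  -0.8 103.4 -40.8  54.  -98.3] rotvec(tool) [-0.0005  0.0006  0.0016] shift in goal axes mm [ 0.7  0.3 37.5] in tool [ 0.7  0.3 37.5] p [ 0.49506173 -0.21620885  0.2962803 ]
```

Aligned. Advance and close.

Call:
send_rows:
  plan:
    - [0.4,0,0,10,0,0,0]
    - [0.4,0,0,10,0,0,0]
    - [0.4,0,0,10,0,0,0]
    - [0.4,0,0,7.5,0,0,0]
    - [0.4,0,0,0,0,0,0]
    - [0.4,0,0,0,0,0,0]
    - [0,0,0,0,0,0,0]
    - [0,0,0,0,0,0,0]
    - [0,0,0,0,0,0,0]
    - [0,0,0,0,0,0,0]
    - [0,0,0,0,0,0,0]
  grip_force: 40

```text
time_s: 4.95
tcp_pos: [0.4964, -0.2154, 0.2973]
eef_rot: [-160.4, 29.7, -63.7]
force: [4.3, 0.9, 1.6]
finger_gap: 0.0124
gripper_force: 38.6
```

```bash
python3 -c "
from h import *
rel(210,.002)"
```

```text
q [ 29.4  46.6  -2.6 105.7 -43.4  49.  -96.3] rotvec(tool) [-0.0035 -0.0001  0.0025] shift in goal axes mm [0.6 1.8 0.2] in tool [0.6 1.8 0.2] p [ 0.49506173 -0.21620885  0.2962803 ]
```

Call:
send_rows:
  plan:
    - [0,2.749,-0.0687,0,0,0,-0.05]
    - [0,2.749,-0.0687,0,0,0,-0.05]
    - [0,2.749,-0.0687,0,0,0,-0.05]
    - [0,2.749,-0.0687,0,0,0,-0.05]
    - [0,2.749,-0.0687,0,0,0,-0.05]
    - [0,2.749,-0.0687,0,0,0,-0.05]
    - [0,2.749,-0.0687,0,0,0,-0.05]
    - [0,2.749,-0.0687,0,0,0,-0.05]
    - [0,2.749,-0.0687,0,0,0,-0.05]
    - [0,2.749,-0.0687,0,0,0,-0.05]
    - [0,2.749,-0.0687,0,0,0,-0.05]
    - [0,2.749,-0.0687,0,0,0,-0.05]
    - [0,2.749,-0.0687,0,0,0,-0.05]
    - [0,2.749,-0.0687,0,0,0,-0.05]
    - [0,2.749,-0.0687,0,0,0,-0.05]
    - [0,2.749,-0.0687,0,0,0,-0.05]
    - [0,2.749,-0.0687,0,0,0,-0.05]
    - [0,2.749,-0.0687,0,0,0,-0.05]
    - [0,2.749,-0.0687,0,0,0,-0.05]
    - [0,2.749,-0.0687,0,0,0,-0.05]

```text
time_s: 6.95
tcp_pos: [0.5353, -0.2457, 0.2805]
eef_rot: [-145.1, 1.5, -11.1]
force: [-0.4, -1.5, 0.8]
finger_gap: 0.0129
gripper_force: 39.1
```

```bash
python3 - <<'E'
from h import *
rel(210+57.3,.002)
E
```

```text
q [ 38.   51.3 -17.1  96.7 -27.6  47.6 -54.4] rotvec(tool) [0.0006 0.0009 0.0017] shift in goal axes mm [ 0.7 -0.3  0.2] in tool [ 0.7 -0.3  0.2] p [ 0.53603163 -0.24545468  0.28054197]
```

Call:
send_rows:
  plan:
    - [0,2.749,-0.0687,0,0,0,-0.05]
    - [0,2.749,-0.0687,0,0,0,-0.05]
    - [0,2.749,-0.0687,0,0,0,-0.05]
    - [0,2.749,-0.0687,0,0,0,-0.05]
    - [0,2.749,-0.0687,0,0,0,-0.05]
    - [0,2.749,-0.0687,0,0,0,-0.05]
    - [0,2.749,-0.0687,0,0,0,-0.05]
    - [0,2.749,-0.0687,0,0,0,-0.05]
    - [0,2.749,-0.0687,0,0,0,-0.05]
    - [0,2.749,-0.0687,0,0,0,-0.05]
    - [0,2.749,-0.0687,0,0,0,-0.05]
    - [0,2.749,-0.0687,0,0,0,-0.05]
    - [0,2.749,-0.0687,0,0,0,-0.05]
    - [0,2.749,-0.0687,0,0,0,-0.05]
    - [0,2.749,-0.0687,0,0,0,-0.05]
    - [0,2.749,-0.0687,0,0,0,-0.05]
    - [0,2.749,-0.0687,0,0,0,-0.05]
    - [0,2.749,-0.0687,0,0,0,-0.05]
    - [0,2.749,-0.0687,0,0,0,-0.05]
    - [0,2.749,-0.0687,0,0,0,-0.05]

```text
time_s: 8.95
tcp_pos: [0.5852, -0.2365, 0.2923]
eef_rot: [-158.2, -27.7, 40.2]
force: [3.1, -4.1, -5.1]
finger_gap: 0.0124
gripper_force: 38.8
```

```bash
python3 - <<'E'
from h import *
rel(210+114.6,.002)
a,b=[grab_frame(n)["frame"][:,:,::-1] for n in("top","side")]
cv2.imwrite("pics/mid.png",np.hstack([cv2.resize(a[90:310,80:300],(400,400)),cv2.resize(b[150:370,120:340],(400,400))]))
E
```

```text
q [ 42.3  54.9 -32.3  89.  -10.7  48.7 -16.2] rotvec(tool) [0.0046 0.0033 0.0006] shift in goal axes mm [ 2.4 -1.4  0.1] in tool [ 2.4 -1.4  0.1] p [ 0.58582802 -0.23420122  0.29377924]
```

View pics/mid.png

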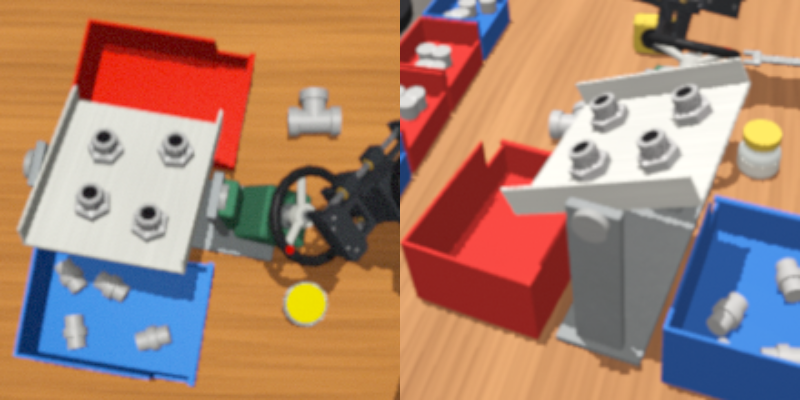

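Tray is tipping towards the red bin (side view: lower edge over the red bin), bushings still in place at 0.4 rad. Continue.

Call:
send_rows:
  plan:
    - [0,2.199,-0.044,0,0,0,-0.04]
    - [0,2.199,-0.044,0,0,0,-0.04]
    - [0,2.199,-0.044,0,0,0,-0.04]
    - [0,2.199,-0.044,0,0,0,-0.04]
    - [0,2.199,-0.044,0,0,0,-0.04]
    - [0,2.199,-0.044,0,0,0,-0.04]
    - [0,2.199,-0.044,0,0,0,-0.04]
    - [0,2.199,-0.044,0,0,0,-0.04]
    - [0,2.199,-0.044,0,0,0,-0.04]
    - [0,2.199,-0.044,0,0,0,-0.04]
    - [0,2.199,-0.044,0,0,0,-0.04]
    - [0,2.199,-0.044,0,0,0,-0.04]
    - [0,2.199,-0.044,0,0,0,-0.04]
    - [0,2.199,-0.044,0,0,0,-0.04]
    - [0,2.199,-0.044,0,0,0,-0.04]
    - [0,2.199,-0.044,0,0,0,-0.04]
    - [0,2.199,-0.044,0,0,0,-0.04]
    - [0,2.199,-0.044,0,0,0,-0.04]
    - [0,2.199,-0.044,0,0,0,-0.04]
    - [0,2.199,-0.044,0,0,0,-0.04]

```text
time_s: 11.05
tcp_pos: [0.6012, -0.2038, 0.3166]
eef_rot: [172.5, -34.0, 93.7]
force: [7.4, -2.7, -8.2]
finger_gap: 0.0123
gripper_force: 39.1
```

```bash
python3 - <<'E'
from h import *
rel(210+160.4,.002)
a,b=[grab_frame(n)["frame"][:,:,::-1] for n in("top","side")]
cv2.imwrite("pics/mid2.png",np.hstack([cv2.resize(a[90:310,80:300],(400,400)),cv2.resize(b[150:370,120:340],(400,400))]))
E
```

```text
q [ 45.1  56.3 -45.6  88.4   2.4  48.7  14.2] rotvec(tool) [0.005  0.0052 0.0016] shift in goal axes mm [ 2.3 -0.8  0.1] in tool [ 2.3 -0.8  0.1] p [ 0.60033335 -0.20184038  0.31774844]
```

View pics/mid2.png

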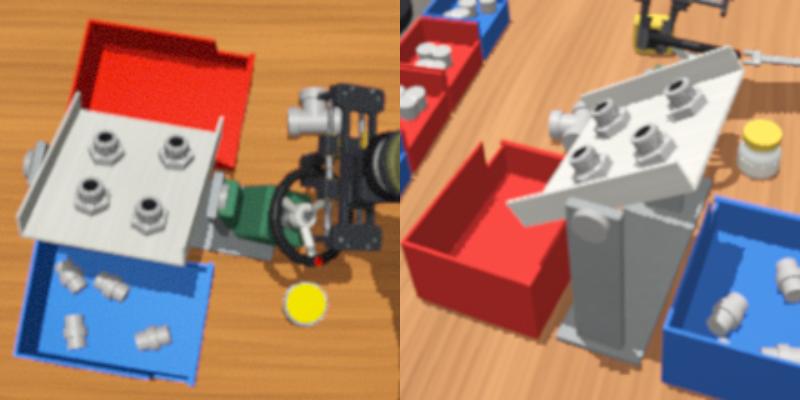

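Tray at ~0.56 rad, bushings still held by friction; continue.

Call:
send_rows:
  plan:
    - [0,2.199,-0.044,0,0,0,-0.04]
    - [0,2.199,-0.044,0,0,0,-0.04]
    - [0,2.199,-0.044,0,0,0,-0.04]
    - [0,2.199,-0.044,0,0,0,-0.04]
    - [0,2.199,-0.044,0,0,0,-0.04]
    - [0,2.199,-0.044,0,0,0,-0.04]
    - [0,2.199,-0.044,0,0,0,-0.04]
    - [0,2.199,-0.044,0,0,0,-0.04]
    - [0,2.199,-0.044,0,0,0,-0.04]
    - [0,2.199,-0.044,0,0,0,-0.04]
    - [0,2.199,-0.044,0,0,0,-0.04]
    - [0,2.199,-0.044,0,0,0,-0.04]
    - [0,2.199,-0.044,0,0,0,-0.04]
    - [0,0,0,0,0,0,0]
    - [0,0,0,0,0,0,0]

```text
time_s: 12.65
tcp_pos: [0.5926, -0.1806, 0.3318]
eef_rot: [155.6, -25.7, 126.8]
force: [6.9, -1.7, -5.8]
finger_gap: 0.0126
gripper_force: 40.0
```

```bash
python3 - <<'E'
from h import *
rel(210+190.2,.002)
a,b=[grab_frame(n)["frame"][:,:,::-1] for n in("top","side")]
cv2.imwrite("pics/mid3.png",np.hstack([cv2.resize(a[90:310,80:300],(400,400)),cv2.resize(b[150:370,120:340],(400,400))]))
E
```

```text
q [ 47.8  57.1 -54.5  91.1  11.1  48.2  34. ] rotvec(tool) [0.0022 0.0053 0.0009] shift in goal axes mm [1.7 0.  0.1] in tool [1.7 0.  0.1] p [ 0.59167136 -0.1792603   0.33241572]
```

View pics/mid3.png

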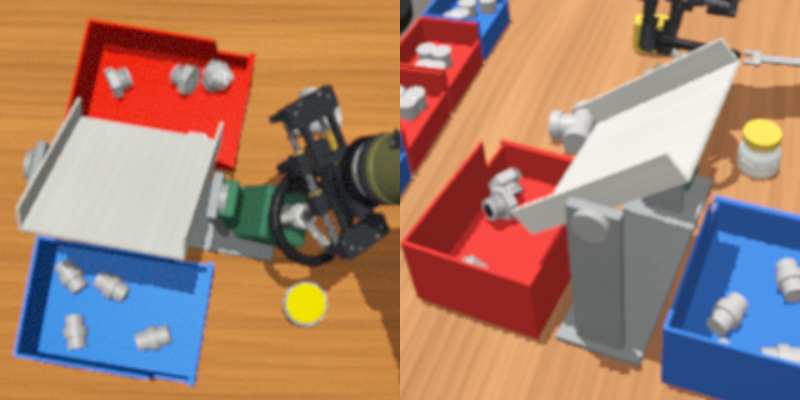

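All four have left the tray; three show plainly in the red bin (118,80), (184,78), (217,75), the fourth near the tray edge. Crank back by the same 3.32 rad.

Call:
send_rows:
  plan:
    - [0,-3.298,-0.099,0,0,0,0.06]
    - [0,-3.298,-0.099,0,0,0,0.06]
    - [0,-3.298,-0.099,0,0,0,0.06]
    - [0,-3.298,-0.099,0,0,0,0.06]
    - [0,-3.298,-0.099,0,0,0,0.06]
    - [0,-3.298,-0.099,0,0,0,0.06]
    - [0,-3.298,-0.099,0,0,0,0.06]
    - [0,-3.298,-0.099,0,0,0,0.06]
    - [0,-3.298,-0.099,0,0,0,0.06]
    - [0,-3.298,-0.099,0,0,0,0.06]
    - [0,-3.298,-0.099,0,0,0,0.06]
    - [0,-3.298,-0.099,0,0,0,0.06]
    - [0,-3.298,-0.099,0,0,0,0.06]
    - [0,-3.298,-0.099,0,0,0,0.06]
    - [0,-3.298,-0.099,0,0,0,0.06]
    - [0,-3.298,-0.099,0,0,0,0.06]
    - [0,-3.298,-0.099,0,0,0,0.06]
    - [0,-3.298,-0.099,0,0,0,0.06]
    - [0,-3.298,-0.099,0,0,0,0.06]
    - [0,-3.298,-0.099,0,0,0,0.06]

```text
time_s: 14.75
tcp_pos: [0.5911, -0.231, 0.2968]
eef_rot: [-161.8, -30.3, 47.3]
force: [7.4, -0.9, -5.6]
finger_gap: 0.0124
gripper_force: 39.8
```

```bash
python3 - <<'E'
from h import *
rel(210+np.degrees(2.12),.002)
a,b=[grab_frame(n)["frame"][:,:,::-1] for n in("top","side")]
cv2.imwrite("pics/mid4.png",np.hstack([cv2.resize(a[90:310,80:300],(400,400)),cv2.resize(b[150:370,120:340],(400,400))]))
E
```

```text
q [ 42.6  55.1 -34.3  88.4  -9.   48.8 -11.8] rotvec(tool) [ 0.0059 -0.0006 -0.0012] shift in goal axes mm [-0.1 -1.4  0.1] in tool [-0.1 -1.4  0.1] p [ 0.58998908 -0.23022501  0.29698493]
```

View pics/mid4.png

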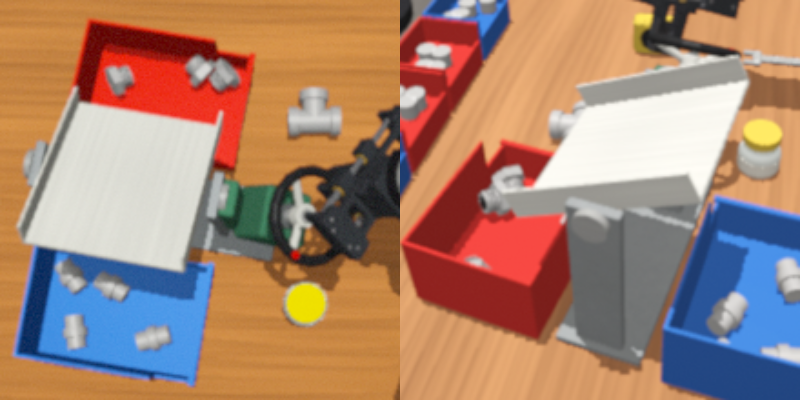

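```bash
python3 - <<'E'
from h import *
a,b=[grab_frame(n)["frame"][:,:,::-1] for n in("top","side")]
cv2.imwrite("pics/z.png",np.hstack([cv2.resize(a[90:180,115:225],(400,328),interpolation=2),cv2.resize(b[220:310,120:230],(400,328),interpolation=2)]))
E
```

```text
(no output)
```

View pics/z.png

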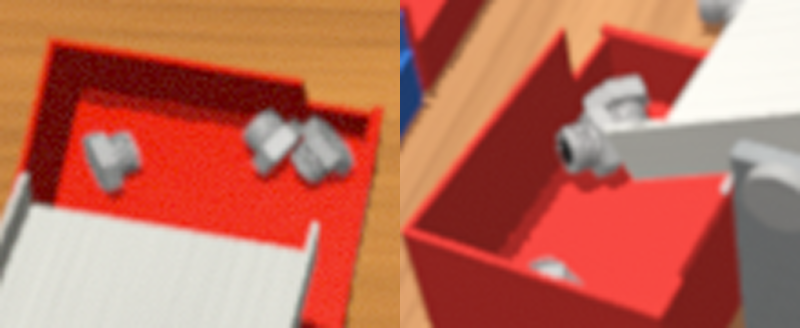

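Zoom shows three bushings and a pale sliver at panel (725,185) under the tray, possibly the fourth; check where it lies relative to the bin.

```bash
python3 - <<'E'
from h import *
s=grab_frame("side");t=grab_frame("top")
xs,ys,_=wf();O=W+.225*ys;O[2]=0
def st(P): d=P-O;return np.round(np.c_[d@xs,d@ys,P[:,2]]*1e3)
for z in(.01,.03): print("sliver",z,st(ray(s,(209.4,270.8),z)))
px=lambda u,v:(115+u*110/400,90+v*90/328)
print("bin far corners top view",st(ray(t,[px(52,42)],.1)),st(ray(t,[px(378,112)],.055)))
print("bushings",st(ray(t,[px(108,160),px(268,140),px(322,150)],.02)))
print("tray edge now",st(ray(t,[px(20,205),px(305,247)],.165)))
for c in s["frame"][262:278:2,200:216:2]: print(["%d/%d/%d"%tuple(p) for p in c])
E
```

```text
sliver 0.01 [[115.   6.  10.]]
sliver 0.03 [[106.  31.  30.]]
bin far corners top view [[224. 190. 100.]] [[228. -22.  55.]]
bushings [[169. 114.  20.]
 [204.  22.  20.]
 [204. -11.  20.]]
tray edge now [[ 93. 207. 165.]
 [ 98.  56. 165.]]
['154/152/146', '154/152/145', '153/151/146', '153/151/146', '153/151/145', '154/154/149', '173/175/175', '182/186/185']
['154/152/145', '153/151/145', '154/152/146', '153/152/145', '153/151/145', '139/138/134', '110/112/112', '122/124/123']
['153/153/147', '155/151/145', '157/149/143', '160/148/141', '162/147/141', '152/141/135', '104/106/105', '99/101/100']
['226/118/112', '228/110/103', '230/104/98', '233/98/91', '235/107/100', '211/166/162', '115/115/114', '108/109/108']
['249/72/66', '249/72/66', '249/73/67', '249/72/65', '244/143/138', '210/182/179', '113/102/102', '112/113/111']
['248/73/67', '249/73/68', '249/73/67', '248/73/67', '226/143/140', '179/121/120', '111/98/98', '114/114/112']
['248/74/67', '248/73/67', '249/74/68', '248/72/67', '217/62/57', '148/45/42', '106/97/97', '112/112/110']
['248/73/67', '248/73/67', '249/74/68', '238/68/62', '173/43/39', '127/36/33', '106/89/89', '106/107/107']
```

```bash
python3 - <<'E'
from h import *
s=grab_frame("side");t=grab_frame("top")
xs=wf()[0];ys=np.array([-xs[1],xs[0],0]);O=W+.225*ys;O[2]=0
def st(P): d=P-O;return np.round(np.c_[d@xs,d@ys,P[:,2]]*1e3)
for z in(.01,.03): print("sliver",z,st(ray(s,(209.4,270.8),z)))
px=lambda u,v:(115+u*110/400,90+v*90/328)
print("bin far corners top view",st(ray(t,[px(52,42)],.1)),st(ray(t,[px(378,112)],.055)))
print("bushings",st(ray(t,[px(108,160),px(268,140),px(322,150)],.02)))
print("tray edge now",st(ray(t,[px(20,205),px(305,247)],.165)))
E
```

```text
sliver 0.01 [[115. -40.  10.]]
sliver 0.03 [[106. -24.  30.]]
bin far corners top view [[224. 121. 100.]] [[ 228. -106.   55.]]
bushings [[169.  84.  20.]
 [204. -28.  20.]
 [204. -68.  20.]]
tray edge now [[ 93.  96. 165.]
 [ 98. -88. 165.]]
```

The fourth is at stand (≈110, −30) mm, inside the bin (x 66–226, y −108–121). Continue levelling: 2.12 rad to go.

Call:
send_rows:
  plan:
    - [0,-3.298,-0.099,0,0,0,0.06]
    - [0,-3.298,-0.099,0,0,0,0.06]
    - [0,-3.298,-0.099,0,0,0,0.06]
    - [0,-3.298,-0.099,0,0,0,0.06]
    - [0,-3.298,-0.099,0,0,0,0.06]
    - [0,-3.298,-0.099,0,0,0,0.06]
    - [0,-3.298,-0.099,0,0,0,0.06]
    - [0,-3.298,-0.099,0,0,0,0.06]
    - [0,-3.298,-0.099,0,0,0,0.06]
    - [0,-3.298,-0.099,0,0,0,0.06]
    - [0,-3.298,-0.099,0,0,0,0.06]
    - [0,-3.298,-0.099,0,0,0,0.06]
    - [0,-3.298,-0.099,0,0,0,0.06]
    - [0,-3.298,-0.099,0,0,0,0.06]
    - [0,-3.298,-0.099,0,0,0,0.06]
    - [0,-3.298,-0.099,0,0,0,0.06]
    - [0,-3.298,-0.099,0,0,0,0.06]
    - [0,-3.298,-0.099,0,0,0,0.06]
    - [0,-3.298,-0.099,0,0,0,0.06]
    - [0,-3.298,-0.099,0,0,0,0.06]

```text
time_s: 17.15
tcp_pos: [0.5323, -0.2449, 0.2808]
eef_rot: [-145.3, 4.1, -15.2]
force: [3.7, -1.3, -3.9]
finger_gap: 0.0124
gripper_force: 39.7
```

Call:
send_rows:
  plan:
    - [0,-3.298,-0.099,0,0,0,0.06]
    - [0,-3.298,-0.099,0,0,0,0.06]
    - [0,-3.298,-0.099,0,0,0,0.06]
    - [0,-3.298,-0.099,0,0,0,0.06]
    - [0,-3.298,-0.099,0,0,0,0.06]
    - [0,-3.298,-0.099,0,0,0,0.06]
    - [0,-3.298,-0.099,0,0,0,0.06]
    - [0,-3.298,-0.099,0,0,0,0.06]
    - [0,-3.298,-0.099,0,0,0,0.06]
    - [0,-3.298,-0.099,0,0,0,0.06]
    - [0,-3.298,-0.099,0,0,0,0.06]
    - [0,-3.298,-0.099,0,0,0,0.06]
    - [0,-3.298,-0.099,0,0,0,0.06]
    - [0,-3.298,-0.099,0,0,0,0.06]
    - [0,-3.298,-0.099,0,0,0,0.06]
    - [0,-1.1,0,0,0,0,0.02]
    - [0,0,0,0,0,0,0]
    - [0,0,0,0,0,0,0]
    - [0,0,0,0,0,0,0]

```text
time_s: 19.05
tcp_pos: [0.4966, -0.2161, 0.2969]
eef_rot: [-160.5, 29.6, -63.8]
force: [6.2, -1.0, -2.2]
finger_gap: 0.0122
gripper_force: 40.2
```

```bash
python3 - <<'E'
from h import *
rel(210,.002)
f=grab_frame("top");im=f["frame"].astype(int);r,g,b=im[...,0],im[...,1],im[...,2]
d=(r>120)&(g<70)&(b<70);d[:170]=0;d[245:]=0;d[:,:222]=0;d[:,280:]=0;ys,xs=np.nonzero(d);print("dot",xs.mean(),ys.mean(),len(xs))
E
```

```text
q [ 29.3  46.6  -2.5 105.7 -43.5  48.9 -96.3] rotvec(tool) [-0.0036 -0.0029  0.0015] shift in goal axes mm [-0.2  1.6  0.3] in tool [-0.2  1.6  0.3] p [ 0.49506173 -0.21620885  0.2962803 ]
dot 245.5 184.5 20
```

Dot is back where it began: tray level. Release and withdraw.

Call:
send_rows:
  plan:
    - [0.4,0,0,0,0,0,0]
    - [0.4,0,0,0,0,0,0]
    - [0.4,0,0,0,0,0,0]
    - [0.4,0,0,0,0,0,0]
    - [0.4,0,0,0,0,0,0]
    - [0.4,0,0,-10,0,0,0]
    - [0.4,0,0,-15,0,0,0]
    - [0.4,0,0,-20,0,0,0]
    - [0.4,0,0,-20,0,0,0]
    - [0.4,0,0,-20,0,0,0]
    - [0.4,0,0,-15,0,0,0]
    - [0.4,0,0,0,0,0,0]
    - [0.4,0,0,0,0,0,0]
    - [0.4,0,0,0,0,0,0]
    - [0.4,0,0,0,0,0,0]

```text
time_s: 20.6
tcp_pos: [0.486, -0.2716, 0.3777]
eef_rot: [-160.7, 29.9, -63.7]
force: [-0.3, 0.7, -0.3]
finger_gap: 0.0351
gripper_force: 0.0
```

```bash
python3 - <<'E'
from h import *
rel(210,.1)
f=grab_frame("top");a=f["frame"][:,:,::-1];b=grab_frame("side")["frame"][:,:,::-1]
im=f["frame"].astype(int);r,g,bb=im[...,0],im[...,1],im[...,2]
d=(r>120)&(g<70)&(bb<70);d[:170]=0;d[245:]=0;d[:,:222]=0;d[:,280:]=0;ys,xs=np.nonzero(d);print("dot",xs.mean(),ys.mean(),len(xs))
cv2.imwrite("pics/end.png",np.hstack([cv2.resize(a[90:310,80:300],(400,400)),cv2.resize(b[150:370,120:340],(400,400))]))
E
```

```text
q [  32.2   41.1    1.5   98.6  -37.3   62.4 -101.2] rotvec(tool) [0.0005 0.0028 0.0013] shift in goal axes mm [0.8 0.2 0.9] in tool [0.8 0.2 0.9] p [ 0.48626848 -0.27172729  0.3765572 ]
dot 245.5 184.5 20
```

View pics/end.png

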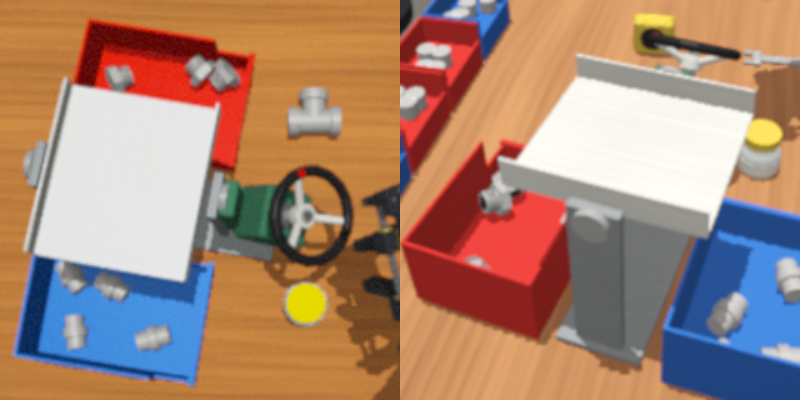

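The tray is empty and level, the wheel is free with its dot at its starting place (302,173), the bushings are in the red bin and the bystanders are unmoved.

```bash
python3 -c "
from station import *
print(hand_in())"
```

```text
the job is handed in; nothing more can be done
None
```

I cranked the four bushings into the red bin, turned the tray back to level, released the wheel and handed the job in; no verdict came back, and the fourth bushing was only partly visible under the tray edge, though its measured position was inside the bin.

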